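Stack a flattening press on the hotplate

TASK

Set up the cold hotplate to flatten a plastic sample: lay the thin aluminium platen centred on the hotplate's round plate, the white plastic disc centred on the platen, and last the large steel pressing disc, which stands on edge in the slotted rack, flat and centred on the plastic disc so that it covers it. Set the pressing disc down gently, without dropping it or pressing it on, and do not disturb the small steel disc, the beaker, the capped vial or the tongs.

Things in the scene. Friction and masses are not known exactly. Their poses are not given: they have to be found in the camera images.
- hotplate: White hotplate stirrer, fixed, cold. Origin on the bench under the axis of its round plate; z up; its two dials look along -x, roughly towards the robot. Sizes in mm. Housing 205 long (x from -122 to +82) by 156 wide, its top 65 above the bench (a 140 square shoulder reaches 73); dials stand out 15; nothing on it is higher than the plate.
- plate_centre (a point): Centre of the upper face of the hotplate's round aluminium plate: the plate is 135 mm in diameter and its flat top lies 90 mm above the bench; axes as those of the hotplate, z up.
- rack: Grey slotted rack, fixed, storing discs on edge. Origin at the centre of its underside; x along its length. 150 mm long, 86 wide; floor 4 thick; two long side walls 66 apart inside, 38 high. Slots across it at x = -35, 0, +35, each 19 wide between 4 thick ribs that reach 18 in from each wall, 38 high. Middle slot empty; the large and the small steel disc stand in the outer two, either way round.
- press_disc: The pressing disc: a plain steel disc, 62 mm in diameter, 16 mm thick, about 0.38 kg, faces alike. Origin at its middle; x is the disc's axis (level, along the rack's x, while in the rack; vertical when it lies flat). In the rack it stands on edge, its middle 35 and its top 66 above the bench, 28 above the rack's walls, which hide its sides; it is loose in its slot and comes straight up.
- small_disc: Bystander: a smaller steel disc, 46 mm in diameter, 16 mm thick, on edge in the other outer slot of the rack, its top 50 above the bench. Origin at the middle of the disc; x is the disc's axis.
- platen: The platen: a thin plain aluminium disc, 66 mm in diameter, 8 mm thick, about 75 g, lying flat on the bench. Origin at the middle of the disc (4 above the bench); z is the disc's axis. Both faces are alike.
- sample: The sample: a white plastic disc, 46 mm in diameter, 8 mm thick, about 14 g, lying flat on the bench. Origin at the middle of the disc (4 above the bench); z is the disc's axis. Both faces are alike.
- beaker: Bystander: empty glass beaker, 72 mm across the rim, 92 mm high, standing beyond the work. Origin at the centre of its underside.
- vial: Bystander: glass vial with a black cap, 26 mm in diameter, 57 mm high, standing upright. Origin at the centre of its underside.
- tongs: Bystander: steel tongs about 210 mm long, up to 60 wide and 12 high, lying on the bench. Origin under the rivet, x towards the jaws.
- vial_block: Fixed aluminium block of 110 mm diameter and 48 mm high, with two capped vials in it up to 77 high, beyond the rack. Origin at the centre of its underside; not part of the job.
Things that resemble listed ones, but are neither listed nor needed, are in the scene too. Several things look just like the tongs: the one meant starts farthest to the robot's right.

How it is judged (in metres and radians):
On the way, in this order (a step that is already met when the one before it is completed fails the run):
1. the platen lies flat, centred on the hotplate's plate, and is let go (horizontal distance between platen and plate_centre below 0.006 m and angle between the z axis of platen and the z axis of plate_centre, either way round below 0.05 rad and z of platen in the frame of plate_centre between 0.001 and 0.007 m and contact force between platen and the fingers below 0.1 N and linear speed of platen below 0.02 m/s), for 0.2 s.
2. the plastic disc lies flat, centred on the platen, and is let go (horizontal distance between platen and plate_centre below 0.006 m and angle between the z axis of each of platen, sample and the z axis of plate_centre, either way round below 0.05 rad and z of platen in the frame of plate_centre between 0.001 and 0.007 m and horizontal distance between sample and platen below 0.006 m and z of sample in the frame of plate_centre between 0.009 and 0.015 m and contact force between sample and the fingers below 0.1 N and linear speed of sample below 0.02 m/s), for 0.2 s.
3. the pressing disc lies flat, centred on the plastic disc, and is let go (horizontal distance between platen and plate_centre below 0.006 m and angle between the z axis of each of platen, sample and the z axis of plate_centre, either way round below 0.05 rad and z of platen in the frame of plate_centre between 0.001 and 0.007 m and horizontal distance between sample and platen below 0.006 m and z of sample in the frame of plate_centre between 0.009 and 0.015 m and horizontal distance between press_disc and sample below 0.006 m and angle between the x axis of press_disc and the z axis of plate_centre, either way round below 0.05 rad and z of press_disc in the frame of plate_centre between 0.021 and 0.027 m and contact force between press_disc and the fingers below 0.1 N and linear speed of press_disc below 0.02 m/s), for 0.2 s.
At the end, for the whole second after the job is handed in: Stack at rest and let go: platen flat on the hotplate, within 6 mm of the plate's centre; plastic disc flat on the platen, within 6 mm of its middle; large steel pressing disc flat on the plastic disc, within 6 mm of its middle (all of step 3 and contact force between each of platen, sample and the fingers below 0.1 N and linear speed of each of platen, sample below 0.02 m/s); the robot touches nothing.
It fails at once if the small steel disc, the beaker, the capped vial or the tongs is moved by more than 20 mm (distance of any of small_disc, beaker, vial, tongs from where it was at the start of the episode above 0.02 m).
It fails at once if the pressing disc is pressed hard on the plastic disc (more than 40 N between them) (contact force between press_disc and sample above 40 N).
It fails at once if the pressing disc is dropped or slammed on the plastic disc (faster than 0.35 m/s within 18 mm above it) (distance between press_disc and sample below 0.03 m and linear speed of press_disc above 0.35 m/s).
It also fails if it takes over 72 s, if anything falls off the work surface, if the arm or the gripper's body presses on something with over 40 N, if the wrist force passes 120 N, or if a joint passes its speed limit or range.

ROBOT

A 7-joint arm with a two-finger parallel gripper is mounted at the origin on the work surface. World frame = base frame: x ahead of the robot, y to its left, z up, the work surface at z = 0. Lengths are in m, angles in degrees, forces in N, time in s.
With the tool pointing down it reaches from about 0.425 to 0.875 m from the base axis. Payload 4.7 kg.
Tool frame: the origin (TCP) lies midway between the tips of the shut fingers; the grasp point (between the pads) lies 19 mm behind it; x points along the fingers, z is the direction in which the jaws open and shut, and the axes are right-handed (so a half turn about x gives the same grasp; the last joint's range is limited). The gripper opens to 87 mm and grips with 3 to 60 N. Pads are 19 mm wide; open, the fingers measure 117 mm over their backs; the gripper's body (75 mm by 190 mm) begins 51 mm behind the grasp point.
Start: joints at [-63.478, 18.392, -4.016, 83.108, 1.295, 78.541, -3.26], TCP at [0.282, 0.586, 0.223] pointing down, gripper open.
Joint ranges: [-163.93, 163.93], [-17.29, 119.83], [-79.2, 71.16], [3.27, 140.29], [-89.18, 269.18], [5.43, 117.66], [-154.24, 154.24]. Speed limits (degrees/s): [147.25, 147.25, 180, 180, 180, 180, 180].

INTERFACE

Orientations are given as a 3x3 rotation matrix whose columns are the frame's x, y, z axes.
In Python, from cell import r gives the robot as it stands.
- The arm moves only by the tool apply_moves, never from a script. Its argument "plan" is a list of rows, each a list of 5 numbers: the shift along the tool's x, y, z in mm, then the turn about the tool's x in degrees, then the opening, from -1 (shut) to 1 (fully open). A call has 1 to 20 rows; each row is the pose to reach, as a shift and turn from the pose commanded when the call began, along the tool's axes at that moment; what a row does not reach only later rows make up. A row lasts 1/12 s, in which the tool goes at most 41.7 mm and 7.16 degrees, less where a joint would pass 70% of its speed; a pose out of reach is approached as far as the arm can. A call with a gripper value outside its range is refused whole. The fingers move at their own pace and stop on an object; "squeeze" is the grip in N (left out, the last holds). Time passes only in rows, so rows that repeat a pose let the fingers close. It gives the time, the measured TCP pose, the force and the opening at its end, in the units of the state.
- r.observe(): the state, without advancing time (a new reading comes with each control period).
- r.grab_frame(name): name is "scene" or "top" or "wrist"; returns a dict with "pixels" (384x512x3 uint8, blue, green, red), "fx", "fy", "cx", "cy" (pixels), "xyz" and "orientation" of the camera in the world. Camera axes: x right, y up, looking along -z (the intrinsics and any distortion apply to the point x, -y, -z); pixel columns grow to the right and rows downward; lengths in m; the calibration is good to about 2 mm. A picture is of the moment at which its call begins. There is no depth.
- r.sign_off(): hands the job in, once; it reports no verdict.
Trained networks look in a picture, given as the dict that the camera call returned (one of the last four; its "shot" number tells which), for a name from the list of things; names that differ only in an ending like _2 or _b are one class to them, and where a whole thing is asked for, a point or a joint stands for the part that bears it (a point fixed in the world has none). Each returns a list of dicts, best first, with "conf" (0 to 1); they miss things now and then, are a little off and sometimes report something else, mostly with a low value. They report only what shows in the picture. A call takes as long as a camera call. They do not tell look-alikes from the thing itself.
- r.search_frame(label, picture): "position" ([x, y, z] in m, in the coordinates of the camera as it stood for that picture, good to about 4 mm: the middle of the surface that is visible of it).
- r.masks_of(label, picture): "region" (384x512 bool, what is visible of it).
- r.spot_point(label, picture): "position" ([x, y, z] in m, in the coordinates of the camera as it stood for that picture, good to about 4 mm: a listed point, or the origin of a listed thing).
The state is a dict: "t": time; "q": joint angles; "joint_vel": joint speeds; "joint_torque": joint torques, N m; "position": TCP position; "tcp_rot": TCP orientation; "wrist_force": force on the tool from outside, world axes, zero at the start; "torque": the same for the moment, N m; "finger_gap": finger opening in m.
Only numpy, scipy, OpenCV 4.12 (cv2) and the standard library are available. Lean on these libraries where they do the work, as an engineer would, in place of code of your own. Each camera call takes 0.05 s, during which the arm holds its last target.

## Working session

There is one attempt and no reset: what is moved stays moved. The work goes in short steps, Python scripts to look and compute and a tool call to move; the robot and the scene stay as the last step left them, time stands still between calls to the robot, and variables do not carry over. Pictures are saved under pics/ and viewed, and the job is handed in when it is done.

Besides the shell and the picture viewer there is one more tool, called after "Request:" as name([rows], argument=value, ...), one row to a line, values as JSON. apply_moves: Moves the arm, as the interface text tells. Its arguments: {"type":"object","properties":{"plan":{"type":"array","items":{"type":"array","items":{"type":"number"}}},"squeeze":{"type":"number"}},"required":["plan"]}

```bash
mkdir -p pics; ls; cat > h.py <<'E'
from cell import r
import numpy as np, cv2
def shot(cam,fn=None):
    p=r.grab_frame(cam)
    if fn: cv2.imwrite('pics/'+fn,p["pixels"])
    return p
def w(p,v): return np.array(p["xyz"])+np.array(p["orientation"])@np.array(v)
def ray(p,u,v,z):
    d=np.array(p["orientation"])@np.array([(u-p["cx"])/p["fx"],-(v-p["cy"])/p["fy"],-1.])
    o=np.array(p["xyz"]); return o+d*(z-o[2])/d[2]
E
python3 - <<'E'
from h import *
s=r.observe();print(s)
for c in ["scene","top","wrist"]:
    p=shot(c,c+"0.png");print(c,{k:v for k,v in p.items() if k!="pixels"})
    for n in ["hotplate","rack","press_disc","small_disc","platen","sample","beaker","vial","tongs","vial_block","plate_centre"]:
        for x in r.spot_point(n,p)[:4]:
            print(n,round(x["conf"],2),np.round(w(p,x["position"]),4), [k for k in x])
E
```

```text
pics
{'t': 0.0, 'q': array([-63.4772637 ,  18.44093423,  -4.01331729,  83.17471627,
         1.29378049,  78.54098216,  -3.26063958]), 'joint_vel': array([-0.01538632,  0.00394102, -0.03401498,  0.0098236 , -0.0207813 ,
       -0.02407407,  0.07012677]), 'joint_torque': array([-2.26931897e-04, -4.91287100e+01, -4.03897623e-01, -3.12541795e+01,
       -6.39431085e-02,  4.36732150e-02,  1.88037820e-04]), 'position': array([0.28185045, 0.58509741, 0.22144159]), 'tcp_rot': array([[-7.61648182e-04, -9.00956111e-01,  4.33909560e-01],
       [-1.79250937e-03,  4.33910218e-01,  9.00954332e-01],
       [-9.99998103e-01, -9.15767208e-05, -1.94545920e-03]]), 'wrist_force': array([ 0.39733663, -0.21540987,  0.38373889]), 'torque': array([-0.01650024,  0.03473173, -0.0142271 ]), 'finger_gap': 0.08747213544296922}
scene {'fx': 414.8800902803466, 'fy': 414.8800902803466, 'cx': 256.63989754193744, 'cy': 197.72497515321763, 'xyz': array([ 1.15819114, -0.71492943,  0.82532599]), 'orientation': array([[ 0.77933369, -0.37204481,  0.50420398],
       [ 0.62656798,  0.45347313, -0.63385699],
       [ 0.00
[... 1996 characters left out ...]
 0.5193 -0.0057] ['position', 'conf']
tongs 0.92 [0.5661 0.5698 0.0006] ['position', 'conf']
tongs 0.76 [ 0.6691  0.3621 -0.0008] ['position', 'conf']
vial_block 0.6 [ 0.7152 -0.3207 -0.001 ] ['position', 'conf']
plate_centre 0.75 [0.6018 0.0366 0.0893] ['position', 'conf']
wrist {'fx': 328.04840666358865, 'fy': 328.04840666358865, 'cx': 253.89993563675904, 'cy': 189.71726920956777, 'xyz': array([0.22301603, 0.61410668, 0.38432895]), 'orientation': array([[ 4.34134975e-01, -8.74527606e-01, -2.16167271e-01],
       [ 9.00847674e-01,  4.21594674e-01,  1.03592467e-01],
       [ 5.40497901e-04, -2.39706896e-01,  9.70845153e-01]]), 'shot': 3}
tongs 0.87 [0.263  0.5193 0.0007] ['position', 'conf']
```

View pics/scene0.png

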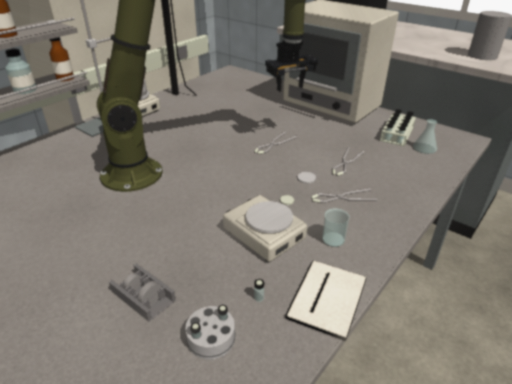

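View pics/top0.png

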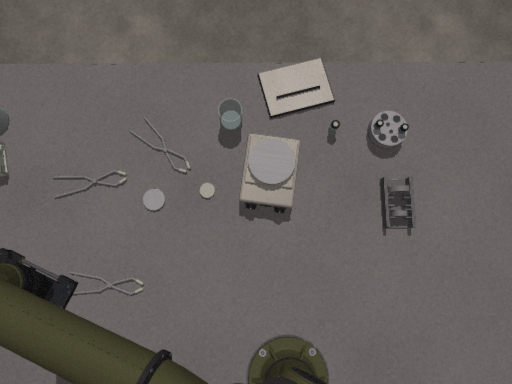

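Both pictures show the hotplate in the middle (top view at 272,160), with the platen at (154,200) and the sample at (207,191). The rack is at (398,205) and the beaker at (231,115). I'll measure with masks first, then move to look at the platen with the wrist camera.

```bash
cat >> h.py <<'E'
def cen(p,label,z,near=None,tol=0.05):
    out=[]
    for m in r.masks_of(label,p):
        reg=m["region"].astype(np.uint8)
        cs,_=cv2.findContours(reg,cv2.RETR_EXTERNAL,cv2.CHAIN_APPROX_NONE)
        c=max(cs,key=cv2.contourArea)
        if len(c)<6: continue
        e=cv2.fitEllipse(c)
        P=ray(p,e[0][0],e[0][1],z)
        # circle fit in the world plane
        W=np.array([ray(p,a[0][0],a[0][1],z)[:2] for a in c]); A=np.c_[2*W,np.ones(len(W))]
        s=np.linalg.lstsq(A,(W**2).sum(1),rcond=None)[0]; R=np.sqrt(s[2]+s[0]**2+s[1]**2)
        if near is None or np.hypot(*(P[:2]-near[:2]))<tol: out.append((round(m["conf"],2),np.round(s[:2],4),round(R*1e3,1),np.round(e[0],1)))
    return out
def to(x,y,z,zdir=None):
    s=r.observe();R=np.array(s["tcp_rot"]);d=R.T@(np.array([x,y,z])-s["position"])*1e3
    print("pos",np.round(s["position"],4),"t",round(s["t"],2),"gap",round(s["finger_gap"],4),"zaxis",np.round(R[:,2],3),"F",np.round(s["wrist_force"],1))
    t=0
    if zdir is not None:
        zd=R.T@np.array([zdir[0],zdir[1],0]); a=np.degrees(np.arctan2(-zd[1],zd[2])); a=(a+90)%180-90; t=a
    print("shift",np.round(d,1),"turn",round(t,1))
E
python3 - <<'E'
from h import *
for c in ["scene","top"]:
    p=shot(c)
    for n,z in [("platen",.008),("sample",.008),("hotplate",.09)]: print(c,n,cen(p,n,z))
to(.508,.387,.2)
E
```

```text
scene platen [(0.49, array([0.5149, 0.3798]), np.float64(36.0), array([306.1, 177.4]))]
scene sample []
scene hotplate [(0.74, array([ 0.6211, -0.0052]), np.float64(114.1), array([264.9, 226.7])), (0.54, array([0.6   , 0.1296]), np.float64(22.4), array([286.2, 199.4]))]
top platen [(0.68, array([0.5086, 0.3857]), np.float64(31.9), array([153.4, 199.4]))]
top sample [(0.65, array([0.5342, 0.2271]), np.float64(21.4), array([206.8, 190.2]))]
top hotplate [(0.92, array([0.5718, 0.0434]), np.float64(100.5), array([269.5, 171.9]))]
pos [0.2821 0.5856 0.2226] t 2.2 gap 0.0867 zaxis [0.434 0.901 0.   ] F [-0.2 -0.2  0.8]
shift [  22.6 -289.8  -80.9] turn 0
```

Request:
apply_moves([
  [20, -290, -81, 0, 1],
  [20, -290, -81, 0, 1],
  [20, -290, -81, 0, 1],
  [20, -290, -81, 0, 1],
  [20, -290, -81, 0, 1],
  [20, -290, -81, 0, 1],
  [20, -290, -81, 0, 1],
  [20, -290, -81, 0, 1],
  [20, -290, -81, 0, 1],
  [20, -290, -81, 0, 1],
  [20, -290, -81, 0, 1],
])

```text
t: 3.12
position: [0.5069, 0.3885, 0.2026]
tcp_rot: [[-0.001, -0.902, 0.432], [0.001, 0.432, 0.902], [-1.0, 0.001, 0.001]]
wrist_force: [0.1, 0.2, 0.0]
finger_gap: 0.0866
```

```bash
python3 - <<'E'
from h import *
p=shot("wrist","w1.png")
for n,z in [("platen",.008),("sample",.008)]: print(n,cen(p,n,z),[ (round(x["conf"],2),np.round(w(p,x["position"]),4)) for x in r.spot_point(n,p)])
to(.508,.387,.2)
E
```

```text
platen [(0.63, array([0.5093, 0.3853]), np.float64(31.7), array([251.9, 172.7]))] []
sample [] []
pos [0.5072 0.3881 0.2027] t 3.37 gap 0.0866 zaxis [0.432 0.902 0.   ] F [0.1 0.5 0. ]
shift [ 2.7 -1.2 -0.6] turn 0
```

View pics/w1.png

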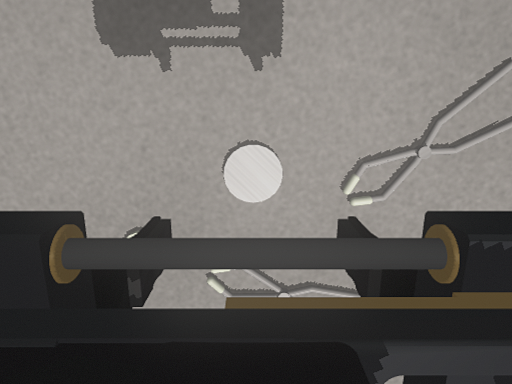

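The platen is at wrist pixel (252,173), which puts it at (0.509, 0.385) and agrees with the top view. I'll descend and grip it.

Request:
apply_moves([
  [40, -3, -1.6, 0, 1],
  [80, -3, -1.6, 0, 1],
  [120, -3, -1.6, 0, 1],
  [160, -3, -1.6, 0, 1],
  [185, -3, -1.6, 0, 1],
  [194, -3, -1.6, 0, 1],
  [199, -3, -1.6, 0, 1],
  [199, -3, -1.6, 0, 1],
  [199, -3, -1.6, 0, 0],
  [199, -3, -1.6, 0, -0.2],
  [199, -3, -1.6, 0, -0.5],
  [199, -3, -1.6, 0, -1],
  [199, -3, -1.6, 0, -1],
  [199, -3, -1.6, 0, -1],
], squeeze=15)

```text
t: 4.53
position: [0.511, 0.3847, 0.005]
tcp_rot: [[0.002, -0.901, 0.434], [0.001, 0.434, 0.901], [-1.0, -0.001, 0.002]]
wrist_force: [-1.0, -0.1, 5.4]
finger_gap: 0.0649
```

```bash
python3 - <<'E'
from h import *
p=shot("wrist","w2.png");to(.508,.387,.2)
E
```

```text
pos [0.5109 0.3847 0.0049] t 4.58 gap 0.065 zaxis [0.434 0.901 0.002] F [-0.9  0.7  5.5]
shift [-195.1    3.5    1.2] turn 0
```

View pics/w2.png

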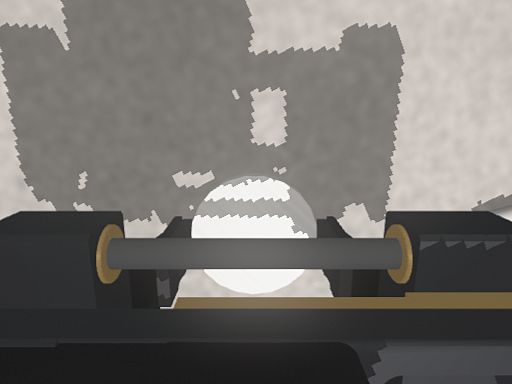

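The platen is gripped: gap 65 mm, with the disc at (254,235) between the fingers. I'll lift it and move to a viewpoint beside the hotplate.

Request:
apply_moves([
  [-10, 0, 0, 0, -1],
  [-40, 0, 0, 0, -1],
  [-80, 0, 0, 0, -1],
  [-120, 0, 0, 0, -1],
  [-160, -20, -20, 0, -1],
  [-190, -50, -48, 0, -1],
  [-220, -79, -76, 0, -1],
  [-240, -108, -104, 0, -1],
  [-245, -137, -131, 0, -1],
  [-245, -165, -158, 0, -1],
  [-245, -193, -185, 0, -1],
  [-245, -222, -212, 0, -1],
  [-245, -250, -240, 0, -1],
  [-245, -275, -262, 0, -1],
  [-245, -286, -273, 0, -1],
  [-245, -286, -273, 0, -1],
  [-245, -286, -273, 0, -1],
])

```text
t: 6.0
position: [0.6492, 0.0117, 0.2484]
tcp_rot: [[-0.001, -0.899, 0.438], [-0.0, 0.438, 0.899], [-1.0, 0.001, -0.001]]
wrist_force: [-0.3, 0.5, -0.1]
finger_gap: 0.065
```

```bash
cat >> h.py <<'E'
def see(p,n,z):
    print(n,cen(p,n,z),[ (round(x["conf"],2),np.round(w(p,x["position"]),4)) for x in r.spot_point(n,p)])
E
python3 - <<'E'
from h import *
p=shot("wrist","w3.png");to(.605,.037,.094)
see(p,"platen",.253);see(p,"hotplate",.09)
for x in r.spot_point("plate_centre",p): print(x["conf"],w(p,x["position"]))
E
```

```text
pos [0.649  0.0143 0.2483] t 6.05 gap 0.0648 zaxis [0.434 0.901 0.   ] F [-0.3  0.5 -0.5]
shift [154.4  49.3   1.3] turn 0
platen [(0.6, array([0.6372, 0.0173]), np.float64(24.7), array([253.4, 209.5]))] [(0.66, array([0.6477, 0.0075, 0.2432]))]
hotplate [(0.8, array([0.5797, 0.0415]), np.float64(88.2), array([248.4,  90.3]))] [(0.96, array([ 0.6062,  0.0392, -0.0013]))]
0.9 [0.60133058 0.0356584  0.08435418]
```

View pics/w3.png

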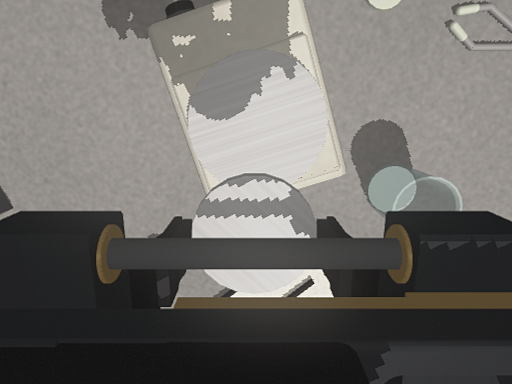

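```bash
cat >> h.py <<'E'
def proj(p,P):
    c=(np.asarray(P)-p["xyz"])@np.array(p["orientation"])
    return np.c_[p["cx"]-p["fx"]*c[:,0]/c[:,2], p["cy"]+p["fy"]*c[:,1]/c[:,2]]
def fitc(p,x,y,z,R,win=.012,fn=None,vmax=380,pol=None,ang=None):
    """best signed-gradient match of a known circle; pol=+1 brighter inside"""
    g=cv2.GaussianBlur(cv2.cvtColor(p["pixels"],cv2.COLOR_BGR2GRAY).astype(np.float32),(0,0),1)
    t=np.linspace(0,2*np.pi,180,endpoint=False)
    if ang is not None: t=t[ang(t)]
    d=np.c_[np.cos(t),np.sin(t),0*t]
    def sc(a,b):
        c=np.array([a,b,z]);i=proj(p,c+(R-.0015)*d);o=proj(p,c+(R+.0015)*d)
        ok=(o[:,1]<vmax)&(o[:,1]>2)&(o[:,0]>2)&(o[:,0]<509)
        f=lambda q:cv2.remap(g,q[:,0].astype(np.float32),q[:,1].astype(np.float32),cv2.INTER_LINEAR).ravel()
        D=f(i)-f(o); D=np.clip(D*pol if pol else abs(D),0,25)
        return D[ok].mean()
    best=max(((sc(x+i,y+j),x+i,y+j) for i in np.arange(-win,win+1e-6,.001) for j in np.arange(-win,win+1e-6,.001)))
    if fn:
        im=cv2.resize(p["pixels"],(768,576))
        for u,v in proj(p,np.array([best[1],best[2],z])+R*d): cv2.circle(im,(int(u*1.5),int(v*1.5)),1,(0,0,255),-1)
        cv2.imwrite('pics/'+fn,im)
    return np.round(best,4)
E
python3 - <<'E'
from h import *
p=shot("wrist")
print(fitc(p,.605,.037,.09,.0675,fn="f1.png",vmax=165))
print(fitc(p,.648,.014,.2514,.033,fn="f2.png",vmax=205))
p=shot("top")
print(fitc(p,.605,.037,.09,.0675,fn="f3.png"))
p=shot("scene")
print(fitc(p,.605,.037,.09,.0675,fn="f4.png"))
E
```

```text
[11.0028  0.604   0.038 ]
[2.41631e+01 6.47000e-01 1.70000e-02]
[5.7491 0.609  0.046 ]
[6.7576 0.606  0.037 ]
```

View pics/f1.png

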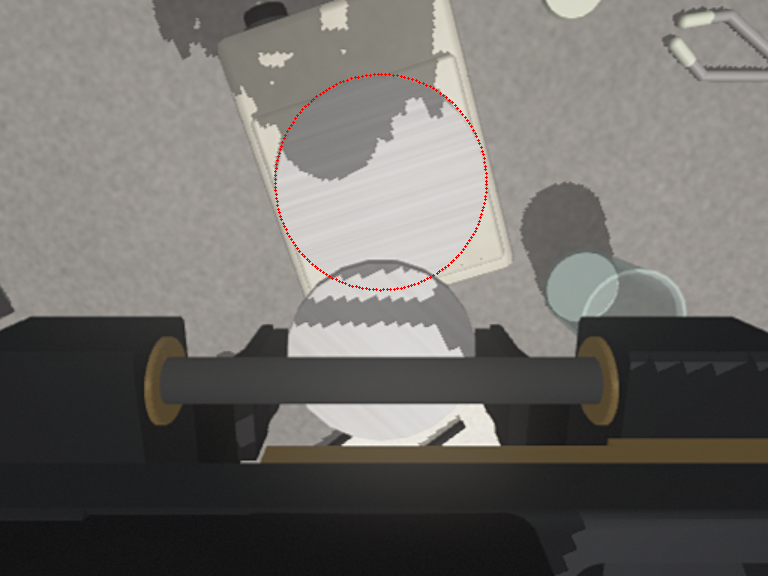

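View pics/f2.png

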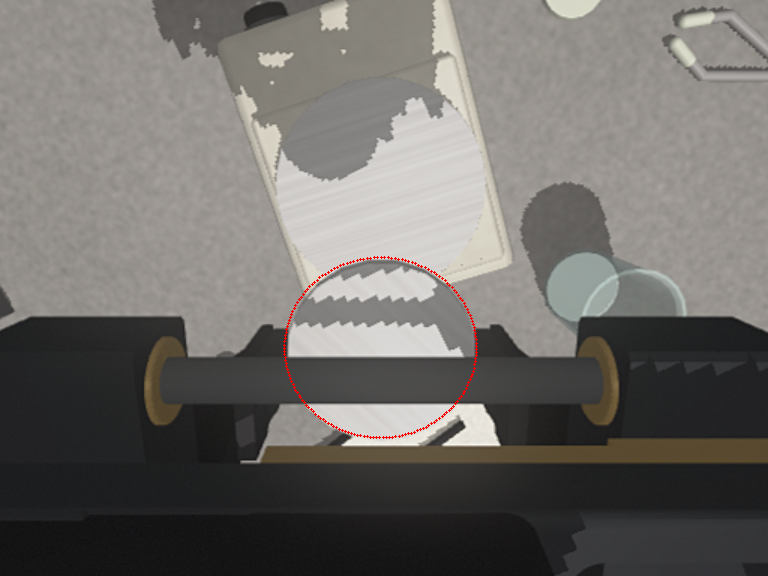

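View pics/f4.png

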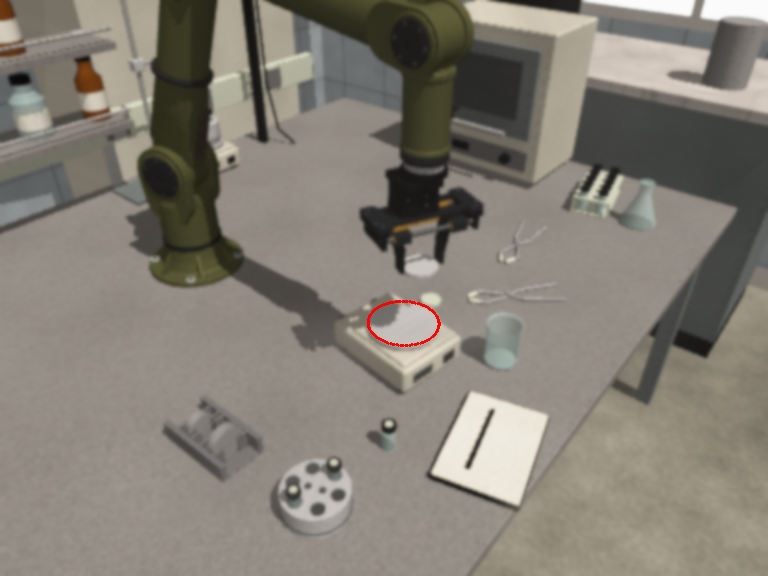

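The wrist fit puts the plate centre at about (0.605, 0.037) and the platen about 2 mm ahead of the TCP in tool y. The scene camera agrees to within about 2 mm, but the top fit was thrown off by the arm blocking the view. Next I place the platen.

Request:
apply_moves([
  [0, 25, 0.3, 0, -1],
  [30, 47.5, 0.3, 0, -1],
  [70, 47.5, 0.3, 0, -1],
  [110, 47.5, 0.3, 0, -1],
  [135, 47.5, 0.3, 0, -1],
  [145, 47.5, 0.3, 0, -1],
  [149, 47.5, 0.3, 0, -1],
  [151, 47.5, 0.3, 0, -1],
  [152.5, 47.5, 0.3, 0, -1],
  [153, 47.5, 0.3, 0, -1],
  [153, 47.5, 0.3, 0, -1],
])

```text
t: 7.37
position: [0.6079, 0.0349, 0.0972]
tcp_rot: [[0.003, -0.901, 0.434], [0.001, 0.434, 0.901], [-1.0, -0.002, 0.002]]
wrist_force: [-0.6, -0.5, -0.9]
finger_gap: 0.0649
```

```bash
python3 - <<'E'
from h import *
to(.605,.037,.094)
E
```

```text
pos [0.6079 0.0349 0.0972] t 7.37 gap 0.0649 zaxis [0.434 0.901 0.002] F [-0.6 -0.5 -0.9]
shift [3.2 3.6 0.6] turn 0
```

Request:
apply_moves([
  [1, 1.5, 0, 0, -1],
  [1.5, 1.5, 0, 0, -1],
  [1.5, 1.5, 0, 0, -1],
  [1.5, 1.5, 0, 0, -1],
])

```text
t: 7.7
position: [0.6058, 0.0358, 0.0949]
tcp_rot: [[0.001, -0.901, 0.434], [0.001, 0.434, 0.901], [-1.0, -0.001, 0.001]]
wrist_force: [-1.1, 0.9, 3.8]
finger_gap: 0.0652
```

Request:
apply_moves([
  [0, 0, 0, 0, -0.2],
  [0, 0, 0, 0, 0.5],
  [0, 0, 0, 0, 1],
  [0, 0, 0, 0, 1],
  [0, 0, 0, 0, 1],
  [0, 0, 0, 0, 1],
  [-15, 0, 0, 0, 1],
  [-50, 0, 0, 0, 1],
  [-90, 0, 0, 0, 1],
  [-130, -25, 0, 0, 1],
  [-155, -50, 0, 0, 1],
  [-155, -50, 0, 0, 1],
  [-155, -50, 0, 0, 1],
])

```text
t: 8.78
position: [0.6523, 0.0125, 0.2509]
tcp_rot: [[0.004, -0.9, 0.436], [-0.001, 0.436, 0.9], [-1.0, -0.004, 0.001]]
wrist_force: [-0.9, -0.2, -1.5]
finger_gap: 0.0869
```

```bash
python3 - <<'E'
from h import *
p=shot("wrist");to(.605,.037,.094)
print(fitc(p,.605,.037,.09,.0675,fn="f5.png",vmax=205))
print(fitc(p,.605,.037,.098,.033,fn="f6.png",vmax=205))
see(p,"platen",.098);see(p,"sample",.008)
p=shot("scene");print(fitc(p,.605,.037,.09,.0675));print(fitc(p,.605,.037,.098,.033,fn="f7.png"));see(p,"platen",.098);see(p,"sample",.008)
p=shot("top");see(p,"platen",.098)
E
```

```text
pos [0.6506 0.0135 0.2488] t 8.83 gap 0.0873 zaxis [ 0.435  0.901 -0.   ] F [-0.3  0.3 -1.3]
shift [154.8  51.2   1.3] turn 0
[11.8432  0.604   0.038 ]
[11.005  0.605  0.038]
platen [(0.85, array([0.6042, 0.0365]), np.float64(31.4), array([254.2, 120.2]))] [(0.92, array([0.6024, 0.0311, 0.0942]))]
sample [(0.51, array([0.5481, 0.2183]), np.float64(10.7), array([378.7,   3. ]))] []
[8.2949 0.609  0.037 ]
[4.8317 0.606  0.04  ]
platen [(0.79, array([0.6086, 0.0339]), np.float64(33.8), array([269.2, 213.8]))] [(0.66, array([0.6066, 0.0357, 0.0923]))]
sample [(0.7, array([0.5385, 0.2244]), np.float64(24.4), array([286.5, 199.4]))] [(0.6, array([0.5389, 0.2229, 0.005 ])), (0.54, array([ 0.7252, -0.1563,  0.0015])), (0.31, array([0.6085, 0.0361, 0.0918]))]
platen [(0.67, array([0.6025, 0.038 ]), np.float64(31.2), array([271.2, 160.1]))] [(0.84, array([0.6025, 0.039 , 0.0934]))]
```

View pics/f6.png

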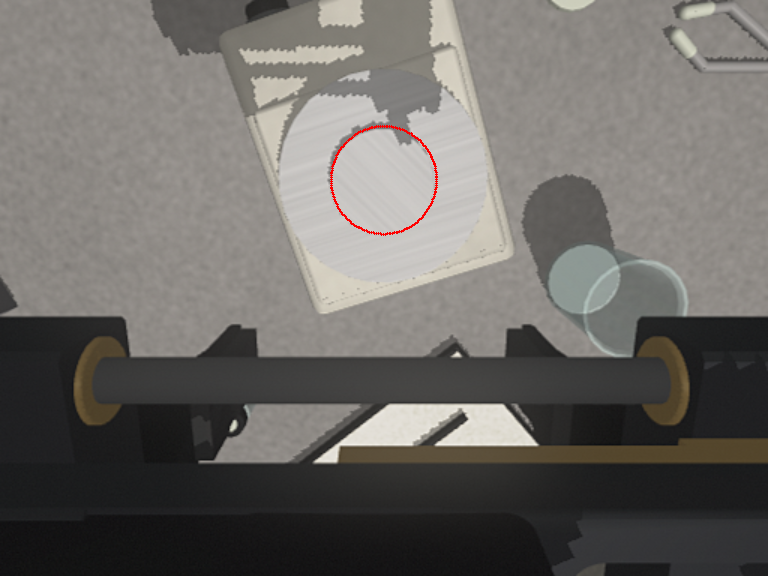

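View pics/f7.png

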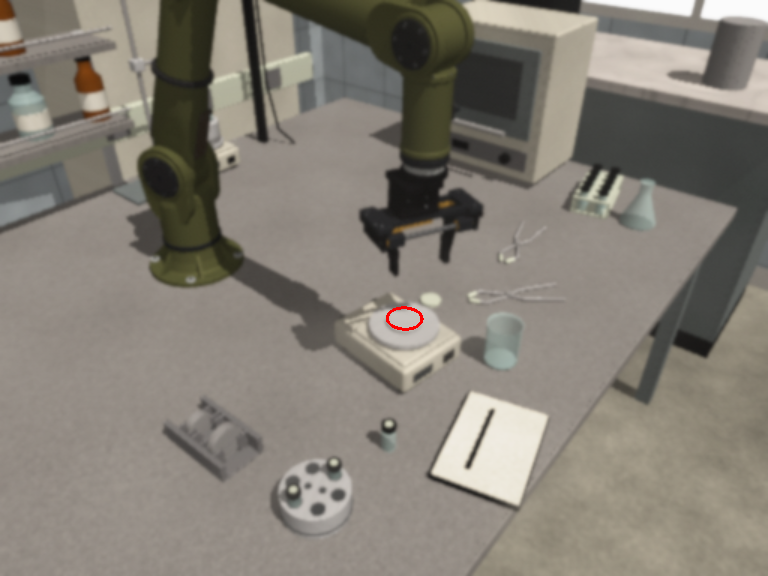

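The wrist picture shows the platen (384,180 in the enlarged view) concentric with the plate (384,175), within about 1–2 mm. Now for the sample.

```bash
python3 - <<'E'
from h import *
to(.535,.2255,.18,(1,0)); print(r.observe()["q"])
E
```

```text
pos [0.6504 0.0139 0.2491] t 9.43 gap 0.0869 zaxis [0.434 0.901 0.   ] F [-0.2  0.7  0.2]
shift [ 69.1 195.7 140.6] turn 64.3
[-17.29830405  18.06075427  17.67704644  81.46522268  -5.46949223
  81.31232512  64.67772495]
```

Request:
apply_moves([
  [0, 20, 14, 7, 1],
  [0, 40, 28, 14, 1],
  [0, 60, 42, 21, 1],
  [10, 80, 56, 28, 1],
  [20, 100, 70, 35, 1],
  [30, 120, 85, 42, 1],
  [40, 140, 100, 49, 1],
  [50, 160, 114, 56, 1],
  [60, 180, 128, 63, 1],
  [69, 196, 140.5, 64.3, 1],
  [69, 196, 140.5, 64.3, 1],
  [69, 196, 140.5, 64.3, 1],
])

```text
t: 10.43
position: [0.5339, 0.2267, 0.1796]
tcp_rot: [[-0.001, -0.004, 1.0], [-0.0, 1.0, 0.004], [-1.0, -0.0, -0.001]]
wrist_force: [0.2, -0.4, 0.9]
finger_gap: 0.0873
```

```bash
python3 - <<'E'
from h import *
p=shot("wrist")
see(p,"sample",.008);f=fitc(p,.535,.2255,.008,.023,fn="f8.png",vmax=205);print(f)
to(f[1],f[2],.004,(1,0)); print(r.observe()["q"])
E
```

```text
sample [(0.79, array([0.5353, 0.2278]), np.float64(22.3), array([255.8, 172.4]))] [(0.62, array([0.5338, 0.2267, 0.0056]))]
[25.      0.537   0.2275]
pos [0.536  0.2241 0.1808] t 10.58 gap 0.0866 zaxis [ 1.    -0.002  0.001] F [ 0.2  0.4 -0.1]
shift [176.8   3.5   0.8] turn -0.1
[-39.74606713  11.34183251  16.42171542  97.22359812  -3.30926663
  71.84031356 -22.70922147]
```

View pics/f8.png

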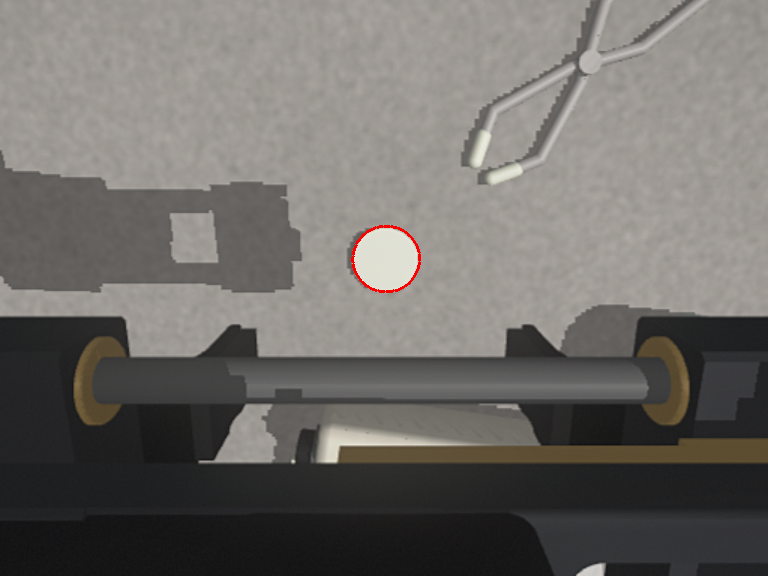

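Request:
apply_moves([
  [40, 2.5, 1.2, 0, 1],
  [80, 2.5, 1.2, 0, 1],
  [120, 2.5, 1.2, 0, 1],
  [150, 2.5, 1.2, 0, 0.7],
  [166, 2.5, 1.2, 0, 0.5],
  [172, 2.5, 1.2, 0, 0.4],
  [175, 2.5, 1.2, 0, 0.3],
  [175, 2.5, 1.2, 0, 0.2],
  [175, 2.5, 1.2, 0, 0.1],
  [175, 2.5, 1.2, 0, -0.1],
  [175, 2.5, 1.2, 0, -0.4],
  [175, 2.5, 1.2, 0, -1],
  [175, 2.5, 1.2, 0, -1],
  [175, 2.5, 1.2, 0, -1],
], squeeze=8)

```text
t: 11.75
position: [0.5373, 0.2285, 0.0066]
tcp_rot: [[0.003, 0.0, 1.0], [0.001, 1.0, -0.0], [-1.0, 0.001, 0.003]]
wrist_force: [0.6, -0.9, 5.8]
finger_gap: 0.0446
```

```bash
python3 - <<'E'
from h import *
p=shot("wrist");s=r.observe();print(s["position"],s["finger_gap"],s["wrist_force"])
z=s["position"]
print(fitc(p,.5365,.2275,.008,.023,win=.008,fn="f9.png",vmax=235))
E
```

```text
[0.53737057 0.22851353 0.00665248] 0.04493913004223553 [-0.12520943  0.37444388  6.95487837]
[25.      0.5375  0.2285]
```

View pics/f9.png

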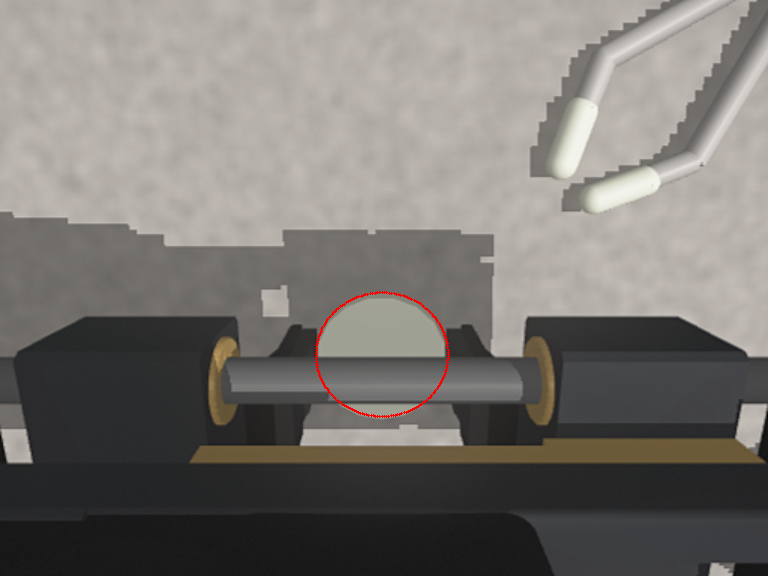

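Request:
apply_moves([
  [-10, 0, 0, 0, -1],
  [-45, 0, 0, 0, -1],
  [-85, 0, 0, 0, -1],
  [-125, 0, 0, 0, -1],
  [-160, -15, 5, 0, -1],
  [-190, -40, 12, 0, -1],
  [-215, -70, 20, 0, -1],
  [-235, -105, 30, 0, -1],
  [-243, -140, 40, 0, -1],
  [-243, -175, 50, 0, -1],
  [-243, -210, 60, 0, -1],
  [-243, -235, 67, 0, -1],
  [-243, -243, 67, 0, -1],
  [-243, -243, 67, 0, -1],
  [-243, -243, 67, 0, -1],
])

```text
t: 13.05
position: [0.6026, -0.0141, 0.2481]
tcp_rot: [[-0.001, 0.0, 1.0], [0.001, 1.0, -0.0], [-1.0, 0.001, -0.001]]
wrist_force: [-0.8, 1.1, -0.4]
finger_gap: 0.0449
```

```bash
python3 - <<'E'
from h import *
p=shot("wrist");s=r.observe();print(s["position"],s["finger_gap"],s["wrist_force"])
z=s["position"]
print(fitc(p,.605,.037,.098,.033,win=.008,fn="f10.png",vmax=205))
print(fitc(p,.605,.037,.09,.0675,win=.008,vmax=205,fn="f10b.png"))
print(fitc(p,z[0],z[1],z[2]+.0014,.023,win=.008,fn="f11.png",vmax=235))
E
```

```text
[ 0.60261048 -0.01279299  0.24800491] 0.045035098969760747 [-0.0482211  -0.75768133 -0.89247698]
[11.9867  0.601   0.037 ]
[12.2244  0.604   0.036 ]
[ 2.41173e+01  6.02600e-01 -1.38000e-02]
```

View pics/f10.png

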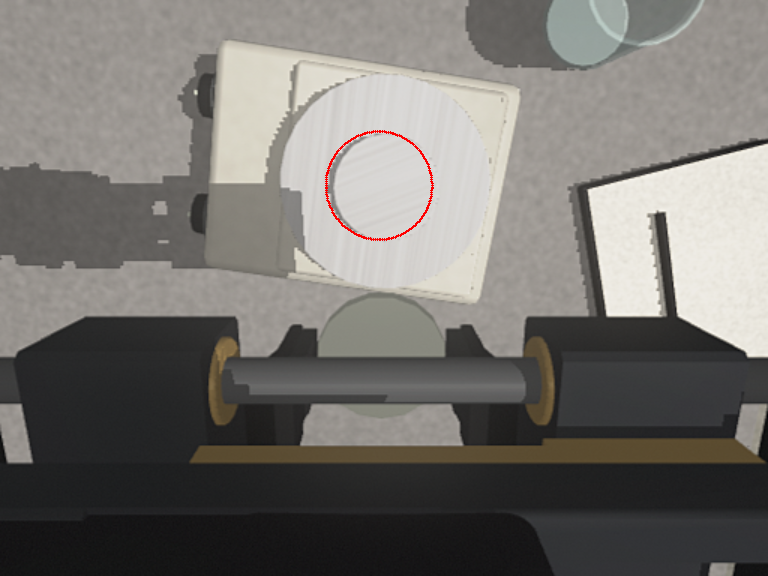

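View pics/f11.png

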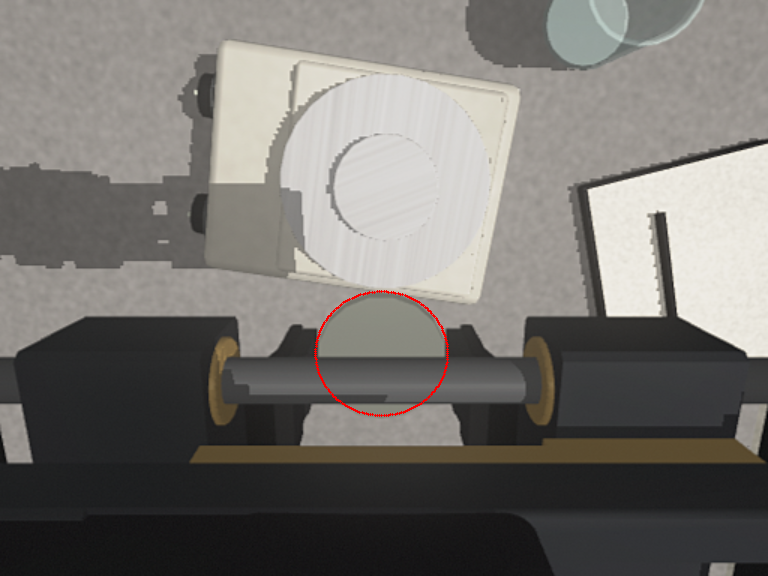

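```bash
python3 - <<'E'
from h import *
p=shot("wrist");s=r.observe()
print(ray(p,385.7/1.5,187/1.5,.098),ray(p,385.5/1.5,182/1.5,.09),ray(p,382/1.5,355.5/1.5,s["position"][2]+.0014))
to(.604,.037,.1046)
E
```

```text
[0.60505422 0.03840342 0.098     ] [0.60498183 0.04117019 0.09      ] [ 0.60271968 -0.01239738  0.24939745]
pos [ 0.6027 -0.0123  0.248 ] t 13.15 gap 0.0448 zaxis [ 1.     0.003 -0.   ] F [-0.3  0.5 -0.8]
shift [143.5  49.1   1.6] turn 0
```

View pics/f10b.png

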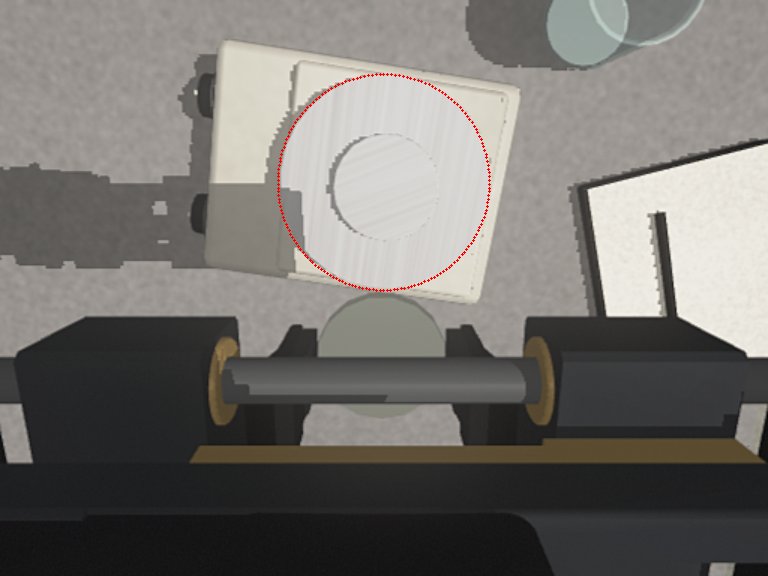

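Request:
apply_moves([
  [0, 25, 2.3, 0, -1],
  [20, 51, 2.3, 0, -1],
  [60, 51, 2.3, 0, -1],
  [100, 51, 2.3, 0, -1],
  [125, 51, 2.3, 0, -1],
  [135, 51, 2.3, 0, -1],
  [139, 51, 2.3, 0, -1],
  [141, 51, 2.3, 0, -1],
  [141, 51, 2.3, 0, -1],
  [141, 51, 2.3, 0, -1],
  [141, 51, 2.3, 0, -1],
])

```text
t: 14.07
position: [0.6066, 0.0361, 0.109]
tcp_rot: [[0.003, 0.0, 1.0], [0.001, 1.0, -0.0], [-1.0, 0.001, 0.003]]
wrist_force: [-0.1, 0.3, -0.3]
finger_gap: 0.0446
```

Request:
apply_moves([
  [1, 2, -1, 0, -1],
  [2, 2, -1, 0, -1],
  [3, 2, -1, 0, -1],
  [3.5, 2, -1, 0, -1],
  [3.5, 2, -1, 0, -1],
  [3.5, 2, -1, 0, -1],
])

```text
t: 14.57
position: [0.6045, 0.0384, 0.1047]
tcp_rot: [[0.001, 0.0, 1.0], [0.001, 1.0, -0.0], [-1.0, 0.001, 0.001]]
wrist_force: [-1.2, 0.3, 5.3]
finger_gap: 0.0447
```

Request:
apply_moves([
  [0, 0, 0, 0, 0.2],
  [0, 0, 0, 0, 0.5],
  [0, 0, 0, 0, 0.7],
  [0, 0, 0, 0, 0.7],
  [0, 0, 0, 0, 0.7],
  [0, 0, 0, 0, 0.7],
  [-15, 0, 0, 0, 0.7],
  [-50, 0, 0, 0, 0.7],
  [-90, 0, 0, 0, 1],
  [-130, -25, 0, 0, 1],
  [-150, -50, 0, 0, 1],
  [-150, -50, 0, 0, 1],
  [-150, -50, 0, 0, 1],
])

```text
t: 15.65
position: [0.6053, -0.0148, 0.2559]
tcp_rot: [[0.005, 0.005, 1.0], [-0.0, 1.0, -0.005], [-1.0, -0.0, 0.005]]
wrist_force: [-1.2, 0.3, 0.0]
finger_gap: 0.0863
```

```bash
python3 - <<'E'
from h import *
p=shot("wrist");s=r.observe();print(s["position"])
print(fitc(p,.605,.037,.106,.023,win=.008,fn="f12.png",vmax=205))
see(p,"sample",.106);see(p,"platen",.098)
p=shot("scene","s2.png");see(p,"press_disc",.05);see(p,"rack",.038)
p=shot("top");see(p,"press_disc",.05);see(p,"small_disc",.05);see(p,"rack",.038)
E
```

```text
[ 0.60440912 -0.01260822  0.25396055]
[15.5391  0.603   0.036 ]
sample [(0.56, array([0.6036, 0.0374]), np.float64(22.2), array([251.6, 122.8]))] []
platen [(0.55, array([0.6044, 0.0366]), np.float64(32.1), array([252.5, 122.9]))] []
press_disc [(0.91, array([ 0.5343, -0.3435]), np.float64(29.5), array([149.3, 292. ]))] [(0.62, array([ 0.5342, -0.3413,  0.0372]))]
rack [(0.96, array([ 0.5116, -0.3462]), np.float64(69.7), array([144.1, 292.8])), (0.72, array([0.7498, 0.1692]), np.float64(64.9), array([334.3, 227.2]))] [(0.55, array([ 0.4928, -0.3399, -0.0012]))]
press_disc [(0.71, array([ 0.5231, -0.3366]), np.float64(19.4), array([399.3, 189.3]))] [(0.62, array([ 0.5222, -0.3392,  0.0336]))]
small_disc [(0.64, array([ 0.4518, -0.33  ]), np.float64(16.9), array([398.7, 213.5]))] [(0.5, array([ 0.4528, -0.3419,  0.0287]))]
rack [(0.61, array([ 0.4852, -0.3322]), np.float64(69.5), array([397.2, 202.9]))] [(0.58, array([ 0.4903, -0.3403, -0.0012]))]
```

View pics/f12.png

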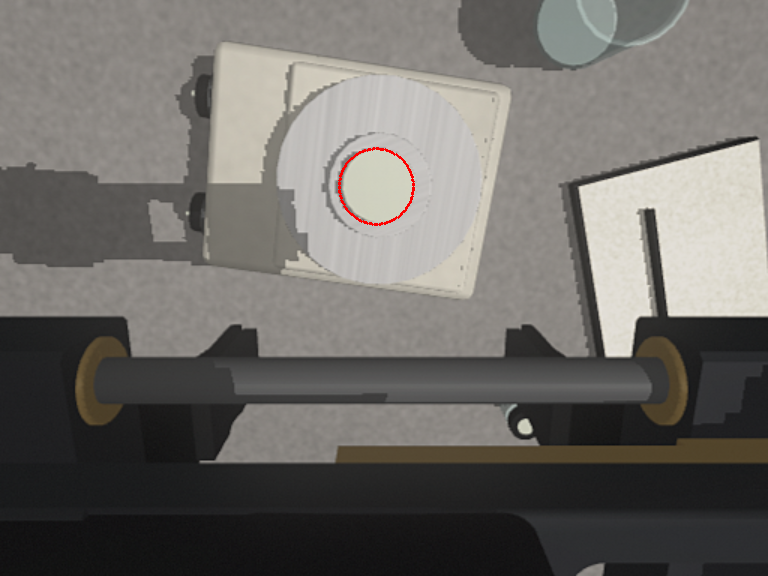

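The sample (378,186) sits concentric on the platen (379,185). Next I view the rack from above.

Request:
apply_moves([
  [0, -35, -8, 0, 1],
  [0, -70, -16, 0, 1],
  [0, -105, -24, 0, 1],
  [0, -140, -32, 0, 1],
  [0, -175, -40, 0, 1],
  [0, -210, -48, 0, 1],
  [0, -245, -56, 0, 1],
  [0, -280, -64, 0, 1],
  [0, -315, -72, 0, 1],
  [0, -350, -80, 0, 1],
  [0, -372, -80, 0, 1],
  [0, -372, -80, 0, 1],
  [0, -372, -80, 0, 1],
])

```text
t: 17.58
position: [0.5233, -0.3855, 0.2533]
tcp_rot: [[-0.001, 0.004, 1.0], [-0.0, 1.0, -0.004], [-1.0, -0.0, -0.001]]
wrist_force: [0.1, 0.6, 0.1]
finger_gap: 0.0868
```

```bash
python3 - <<'E'
from h import *
p=shot("wrist","w4.png");s=r.observe();print(s["position"],s["q"])
im=cv2.resize(p["pixels"],(768,576));cv2.imwrite("pics/w4b.png",im)
see(p,"press_disc",.06);see(p,"small_disc",.04);see(p,"rack",.038)
E
```

```text
[ 0.52437504 -0.38356506  0.25327797] [  4.79173298  20.20229819  38.27318928  81.77896875 -12.50036708
  82.33040379  42.98614854]
press_disc [(0.55, array([ 0.5249, -0.3376]), np.float64(20.4), array([255.8, 125.1]))] [(0.56, array([ 0.5229, -0.3376,  0.0377]))]
small_disc [(0.74, array([ 0.4569, -0.3386]), np.float64(17.9), array([195.3, 125.7]))] [(0.68, array([ 0.4563, -0.3377,  0.024 ]))]
rack [(0.63, array([ 0.4915, -0.3392]), np.float64(64.7), array([226.1, 124.5]))] [(0.8, array([ 0.4924, -0.3429, -0.0008]))]
```

View pics/w4b.png

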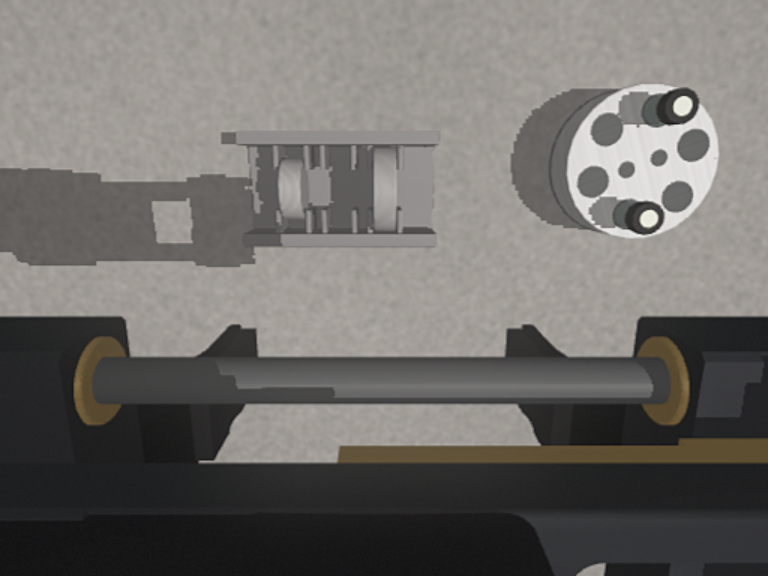

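```bash
python3 - <<'E'
from h import *
p=shot("wrist");s=r.observe()
R=lambda u,v,z:np.round(ray(p,u/1.5,v/1.5,z),4)
print("disc",R(374,190,.064),R(397,190,.064),"walls",R(340,131,.038),R(340,246,.038))
to(.525,-.339,.040,(1,0))
E
```

```text
disc [ 0.5197 -0.3355  0.064 ] [ 0.5358 -0.3355  0.064 ] walls [ 0.4945 -0.2943  0.038 ] [ 0.4929 -0.3796  0.038 ]
pos [ 0.5248 -0.383   0.2537] t 17.98 gap 0.0871 zaxis [1.    0.001 0.   ] F [ 1.   0.7 -0.4]
shift [2.137e+02 4.390e+01 2.000e-01] turn 0.1
```

Request:
apply_moves([
  [20, 25, 3, 0, 0],
  [60, 46, 3, 0, 0],
  [100, 46, 3, 0, 0],
  [140, 46, 3, 0, 0],
  [170, 46, 3, 0, 0],
  [190, 46, 3, 0, 0],
  [203, 46, 3, 0, 0],
  [210, 46, 3, 0, 0],
  [212, 46, 3, 0, 0],
  [212, 46, 3, 0, 0],
  [212, 46, 3, 0, 0],
])

```text
t: 18.9
position: [0.5283, -0.3387, 0.0432]
tcp_rot: [[0.002, 0.0, 1.0], [-0.001, 1.0, -0.0], [-1.0, -0.001, 0.002]]
wrist_force: [-0.6, 1.0, 0.2]
finger_gap: 0.0434
```

```bash
python3 - <<'E'
from h import *
p=shot("wrist","w5.png");to(.5277,-.337,.04)
E
```

```text
pos [ 0.5283 -0.3387  0.0433] t 18.95 gap 0.0436 zaxis [ 1.    -0.     0.003] F [ 0.4 -0.3  0.6]
shift [ 3.3  1.7 -0.6] turn 0
```

View pics/w5.png

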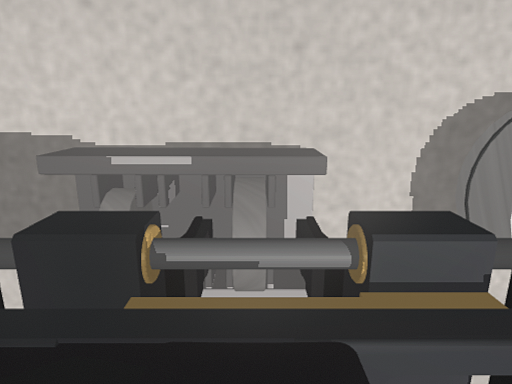

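The disc stands midway between the fingers (column 250), so I'll close and lift.

Request:
apply_moves([
  [3, 1.5, -0.5, 0, -0.3],
  [3, 1.5, -0.5, 0, -0.6],
  [3, 1.5, -0.5, 0, -1],
  [3, 1.5, -0.5, 0, -1],
  [3, 1.5, -0.5, 0, -1],
  [3, 1.5, -0.5, 0, -1],
  [3, 1.5, -0.5, 0, -1],
], squeeze=35)

```text
t: 19.53
position: [0.5268, -0.3365, 0.0387]
tcp_rot: [[0.0, 0.0, 1.0], [-0.0, 1.0, -0.0], [-1.0, -0.0, 0.0]]
wrist_force: [-0.0, 0.4, 0.2]
finger_gap: 0.0156
```

Request:
apply_moves([
  [-15, 0, 0, 0, -1],
  [-45, 0, 0, 0, -1],
  [-80, 0, 0, 0, -1],
  [-105, 25, -6, 0, -1],
  [-110, 60, -14, 0, -1],
  [-110, 95, -22, 0, -1],
  [-110, 130, -31, 0, -1],
  [-100, 156, -37, 0, -1],
  [-70, 156, -37, 0, -1],
  [-40, 156, -37, 0, -1],
  [-20, 156, -37, 0, -1],
  [-8, 156, -37, 0, -1],
  [-3, 156, -37, 0, -1],
  [-1, 156, -37, 0, -1],
  [1, 156, -37, 0, -1],
  [1, 156, -37, 0, -1],
])

```text
t: 20.87
position: [0.4906, -0.1809, 0.0383]
tcp_rot: [[0.002, 0.001, 1.0], [-0.0, 1.0, -0.001], [-1.0, -0.0, 0.002]]
wrist_force: [-0.0, 0.2, -4.3]
finger_gap: 0.0155
```

```bash
python3 - <<'E'
from h import *
p=shot("wrist","w6.png");to(.49,-.18,.036);p=shot("scene","s3.png")
E
```

```text
pos [ 0.4907 -0.1808  0.0385] t 20.92 gap 0.016 zaxis [ 1.    -0.     0.002] F [-0.4 -0.2 -2.1]
shift [ 2.5  0.8 -0.7] turn 0
```

View pics/s3.png

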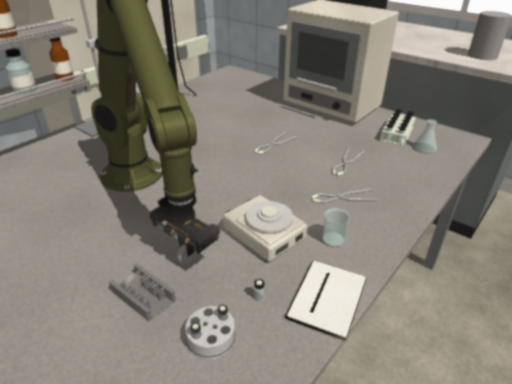

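Request:
apply_moves([
  [2, 0, 0, 0, -1],
  [3.5, 0, 0, 0, -1],
  [4.5, 0, 0, 0, -1],
  [4.5, 0, 0, 0, -1],
  [4.5, 0, 0, 0, -0.6],
  [4.5, 0, 0, 0, -0.5],
  [4.5, 0, 0, 0, -0.3],
  [4.5, 0, 0, 0, 0],
  [4.5, 0, 0, 0, 0.5],
  [4.5, 0, 0, 0, 1],
  [4.5, 0, 0, 0, 1],
  [4.5, 0, 0, 0, 1],
  [4.5, 0, 0, 0, 1],
  [4.5, 0, 0, 0, 1],
])

```text
t: 22.13
position: [0.4897, -0.1805, 0.033]
tcp_rot: [[-0.0, 0.0, 1.0], [0.0, 1.0, -0.0], [-1.0, 0.0, -0.0]]
wrist_force: [-0.1, 0.5, -0.7]
finger_gap: 0.0669
```

```bash
python3 - <<'E'
from h import *
p=shot("wrist","w7.png");to(.49,-.18,.036)
E
```

```text
pos [ 0.4898 -0.1805  0.0331] t 22.18 gap 0.0713 zaxis [ 1. -0.  0.] F [-0.3  0.  -0.2]
shift [-2.9  0.5  0.2] turn 0
```

View pics/w7.png

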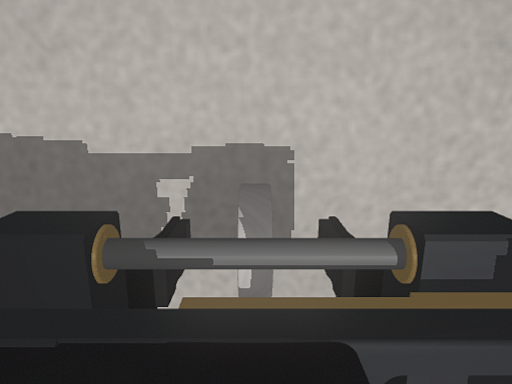

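The disc stands on the bench between the fingers (col 255). Next I raise the tool and push it over with one finger.

Request:
apply_moves([
  [-10, 0, 0, 0, 1],
  [-20, 0, 0, 0, 1],
  [-20, 0, 10, 0, 1],
  [-20, 0, 20, 0, 1],
  [-20, 0, 28, 0, 1],
  [-20, 0, 32, 0, 1],
  [-20, 0, 36, 0, 1],
  [-20, 0, 40, 0, 1],
  [-20, 0, 44, 0, 1],
  [-20, 0, 48, 0, 1],
  [-20, 0, 52, 0, 1],
  [-20, 0, 56, 0, 1],
  [-20, 0, 58, 0, 1],
  [-20, 0, 58, 0, 1],
  [-20, 0, 58, 0, 1],
])

```text
t: 23.43
position: [0.5477, -0.1806, 0.053]
tcp_rot: [[-0.0, 0.0, 1.0], [0.0, 1.0, -0.0], [-1.0, 0.0, -0.0]]
wrist_force: [-0.3, -0.5, -0.8]
finger_gap: 0.087
```

```bash
python3 - <<'E'
from h import *
p=shot("wrist","w8.png");to(.49,-.18,.036)
E
```

```text
pos [ 0.5476 -0.1805  0.053 ] t 23.48 gap 0.0867 zaxis [ 1. -0. -0.] F [ 0.  -0.7 -1.2]
shift [ 17.    0.5 -57.6] turn 0
```

View pics/w8.png

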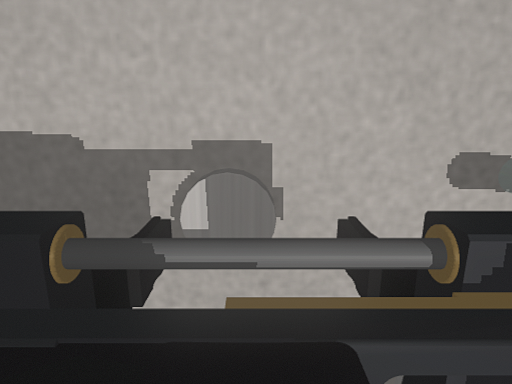

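The disc now lies flat at about (228,218). I'll go up and measure it.

Request:
apply_moves([
  [-40, 0, 0, 0, 1],
  [-80, 0, -15, 0, 1],
  [-120, 0, -15, 0, 1],
  [-145, 0, -15, 0, 1],
  [-145, 0, -15, 0, 1],
  [-145, 0, -15, 0, 1],
  [-145, 0, -15, 0, 1],
])

```text
t: 24.07
position: [0.5321, -0.1802, 0.1973]
tcp_rot: [[-0.001, 0.0, 1.0], [0.001, 1.0, -0.0], [-1.0, 0.001, -0.001]]
wrist_force: [0.5, -0.1, 0.0]
finger_gap: 0.0874
```

```bash
python3 - <<'E'
from h import *
p=shot("wrist");f=fitc(p,.53,-.18,.016,.031,win=.015,fn="f13.png",vmax=205);print(f);see(p,"press_disc",.016)
to(f[1],f[2],.008,(1,0))
E
```

```text
[17.9357  0.53   -0.184 ]
press_disc [(0.59, array([ 0.5302, -0.1826]), np.float64(30.3), array([252.7, 173.8]))] [(0.62, array([ 0.5297, -0.1865,  0.0064]))]
pos [ 0.5318 -0.1801  0.1964] t 24.22 gap 0.0872 zaxis [ 1.    -0.    -0.003] F [-0.1 -0.7 -0.2]
shift [188.4  -3.9  -1.2] turn -0.0
```

View pics/f13.png

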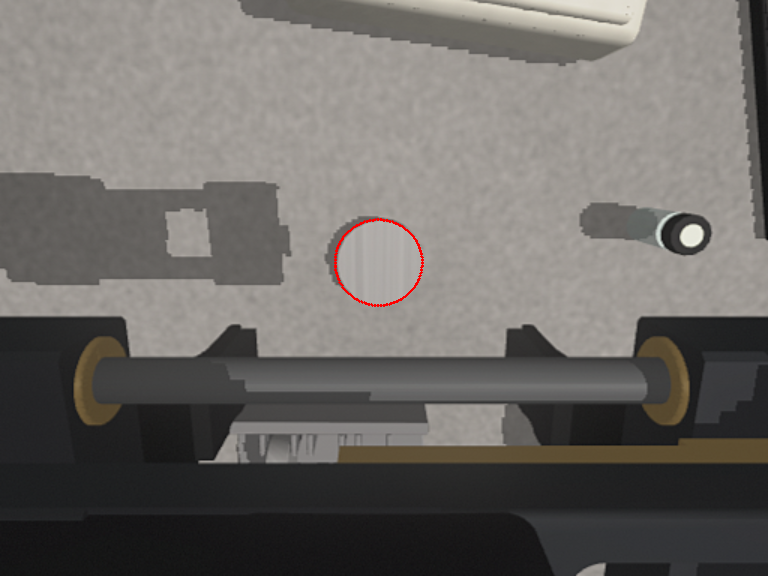

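Request:
apply_moves([
  [40, -2.5, -1.5, 0, 1],
  [80, -2.5, -1.5, 0, 1],
  [120, -2.5, -1.5, 0, 1],
  [155, -2.5, -1.5, 0, 1],
  [175, -2.5, -1.5, 0, 0.8],
  [183, -2.5, -1.5, 0, 0.7],
  [187, -2.5, -1.5, 0, 0.6],
  [187, -2.5, -1.5, 0, 0.5],
  [187, -2.5, -1.5, 0, 0.4],
  [187, -2.5, -1.5, 0, 0.2],
  [187, -2.5, -1.5, 0, -0.2],
  [187, -2.5, -1.5, 0, -1],
  [187, -2.5, -1.5, 0, -1],
  [187, -2.5, -1.5, 0, -1],
], squeeze=40)

```text
t: 25.38
position: [0.5322, -0.1834, 0.0124]
tcp_rot: [[0.002, 0.0, 1.0], [-0.0, 1.0, -0.0], [-1.0, -0.0, 0.002]]
wrist_force: [-2.0, 0.2, 6.6]
finger_gap: 0.0597
```

```bash
python3 - <<'E'
from h import *
p=shot("wrist");to(.604,-.015,.27)
s=r.observe()["position"]
print(fitc(p,s[0],s[1],.016,.031,win=.008,fn="f14.png",vmax=240))
E
```

```text
pos [ 0.5322 -0.1834  0.0124] t 25.43 gap 0.0601 zaxis [ 1.    -0.     0.002] F [-1.6 -0.5  6.8]
shift [-257.4  168.3   72.3] turn 0
[20.0003  0.5312 -0.1844]
```

View pics/f14.png

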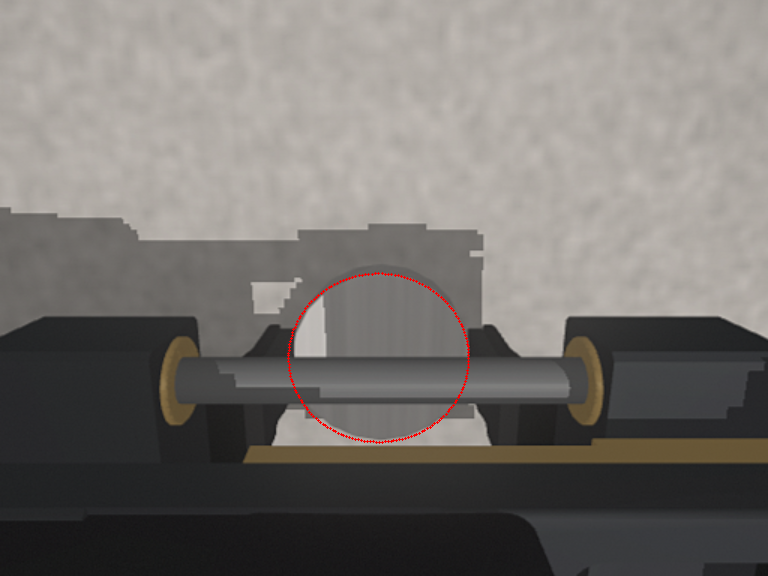

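Request:
apply_moves([
  [-10, 0, 0, 0, -1],
  [-40, 0, 0, 0, -1],
  [-80, 0, 0, 0, -1],
  [-120, 0, 0, 0, -1],
  [-160, 0, 0, 0, -1],
  [-200, 15, 7, 0, -1],
  [-235, 45, 20, 0, -1],
  [-257, 80, 35, 0, -1],
  [-257, 115, 50, 0, -1],
  [-257, 145, 65, 0, -1],
  [-257, 162, 72, 0, -1],
  [-257, 168, 72, 0, -1],
  [-257, 168, 72, 0, -1],
  [-257, 168, 72, 0, -1],
  [-257, 168, 72, 0, -1],
  [-257, 168, 72, 0, -1],
])

```text
t: 26.77
position: [0.6027, -0.0174, 0.2683]
tcp_rot: [[0.0, 0.004, 1.0], [-0.0, 1.0, -0.004], [-1.0, -0.0, 0.0]]
wrist_force: [-1.0, -0.1, -3.9]
finger_gap: 0.0598
```

```bash
python3 - <<'E'
from h import *
p=shot("wrist");s=r.observe()["position"];print(s,r.observe()["tcp_rot"])
print(fitc(p,.604,.037,.106,.023,win=.008,fn="f15.png",vmax=205))
print(fitc(p,s[0],s[1],s[2]+.0036,.031,win=.008,fn="f16.png",vmax=235))
cv2.imwrite("pics/w9.png",p["pixels"])
E
```

```text
[ 0.60285302 -0.01708162  0.26828619] [[ 1.83859817e-04  3.30891106e-03  9.99994509e-01]
 [-2.28586121e-04  9.99994500e-01 -3.30886900e-03]
 [-9.99999957e-01 -2.27976498e-04  1.84615177e-04]]
[14.1588  0.604   0.039 ]
[ 2.31344e+01  6.01900e-01 -1.61000e-02]
```

View pics/f15.png

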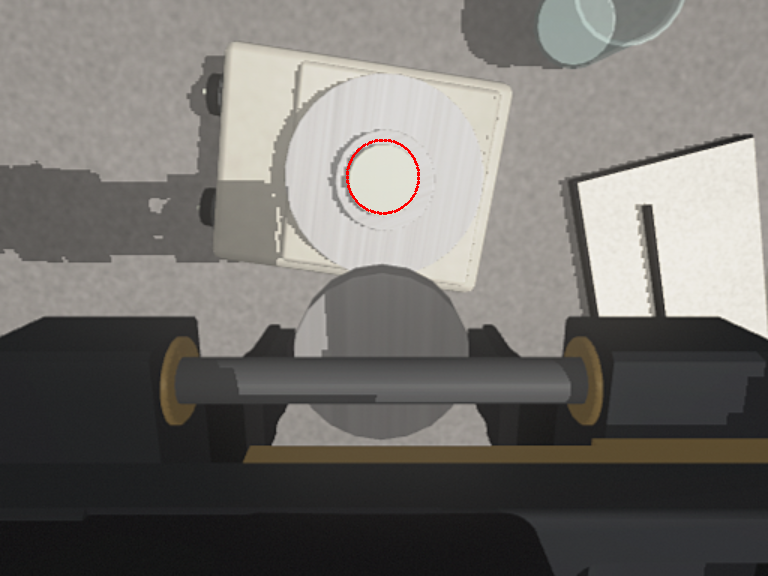

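View pics/f16.png

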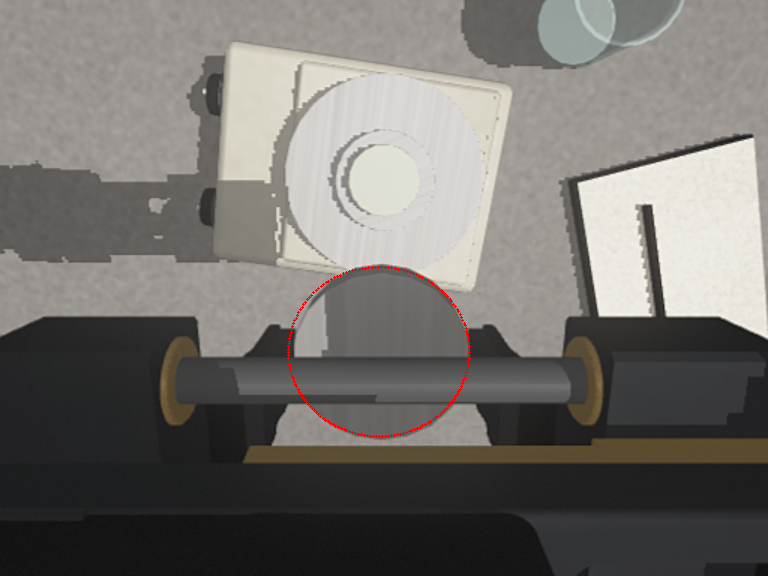

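Request:
apply_moves([
  [0, 27, 2, 0, -1],
  [10, 54.5, 2, 0, -1],
  [50, 54.5, 2, 0, -1],
  [85, 54.5, 2, 0, -1],
  [110, 54.5, 2, 0, -1],
  [125, 54.5, 2, 0, -1],
  [135, 54.5, 2, 0, -1],
  [140, 54.5, 2, 0, -1],
  [142, 54.5, 2, 0, -1],
  [142, 54.5, 2, 0, -1],
  [142, 54.5, 2, 0, -1],
  [142, 54.5, 2, 0, -1],
])

```text
t: 27.82
position: [0.6062, 0.0395, 0.1275]
tcp_rot: [[0.002, 0.0, 1.0], [0.001, 1.0, -0.0], [-1.0, 0.001, 0.002]]
wrist_force: [-0.4, 0.6, -2.4]
finger_gap: 0.0603
```

```bash
python3 - <<'E'
from h import *
to(.6049,.0375,.1184)
p=shot("scene");cv2.imwrite("pics/s4.png",cv2.resize(p["pixels"][150:280,180:360],None,fx=4,fy=4,interpolation=cv2.INTER_CUBIC))
E
```

```text
pos [0.6062 0.0395 0.1275] t 27.82 gap 0.0603 zaxis [ 1.    -0.     0.002] F [-0.4  0.6 -2.4]
shift [ 9.1 -2.  -1.4] turn 0
```

View pics/s4.png

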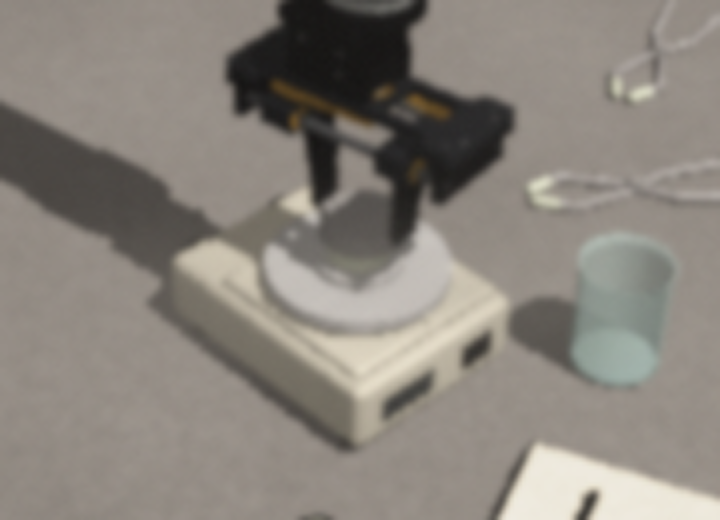

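Request:
apply_moves([
  [2, -2, -1, 0, -1],
  [4, -2, -1, 0, -1],
  [5, -2, -1, 0, -1],
  [6, -2, -1, 0, -1],
  [6, -2, -1, 0, -1],
  [6, -2, -1, 0, -1],
  [6, -2, -1, 0, -1],
])

```text
t: 28.45
position: [0.6043, 0.0376, 0.1201]
tcp_rot: [[0.0, 0.0, 1.0], [0.0, 1.0, -0.0], [-1.0, 0.0, 0.0]]
wrist_force: [0.3, -0.2, -3.4]
finger_gap: 0.0599
```

Request:
apply_moves([
  [0.5, 0, 0.5, 0, -1],
  [1, 0, 0.5, 0, -1],
  [1.3, 0, 0.5, 0, -1],
  [1.3, 0, 0.5, 0, -1],
  [1.3, 0, 0.5, 0, -1],
])

```text
t: 28.87
position: [0.6048, 0.0375, 0.1187]
tcp_rot: [[-0.0, 0.0, 1.0], [-0.0, 1.0, -0.0], [-1.0, -0.0, -0.0]]
wrist_force: [0.2, 0.9, -3.5]
finger_gap: 0.0599
```

Request:
apply_moves([
  [0.5, 0, 0, 0, -1],
  [1, 0, 0, 0, -1],
  [1, 0, 0, 0, -1],
  [1, 0, 0, 0, -1],
])

```text
t: 29.2
position: [0.6049, 0.0375, 0.1185]
tcp_rot: [[0.0, 0.0, 1.0], [0.0, 1.0, -0.0], [-1.0, 0.0, 0.0]]
wrist_force: [-2.4, -0.0, 3.6]
finger_gap: 0.0602
```

Contact shows at z = 0.1185: the wrist force went from −3.5 N to +3.6 N, so about 7 N. I'll release.

Request:
apply_moves([
  [0, 0, 0, 0, 0.45],
  [0, 0, 0, 0, 0.5],
  [0, 0, 0, 0, 0.7],
  [0, 0, 0, 0, 1],
  [0, 0, 0, 0, 1],
  [0, 0, 0, 0, 1],
  [0, 0, 0, 0, 1],
  [0, 0, 0, 0, 1],
  [-10, 0, 0, 0, 1],
  [-40, 0, 0, 0, 1],
  [-80, 0, 0, 0, 1],
  [-115, -25, 0, 0, 1],
  [-140, -50, 0, 0, 1],
  [-140, -50, 0, 0, 1],
  [-140, -50, 0, 0, 1],
  [-140, -50, 0, 0, 1],
])

```text
t: 30.53
position: [0.6046, -0.012, 0.2578]
tcp_rot: [[0.0, 0.0, 1.0], [0.001, 1.0, -0.0], [-1.0, 0.001, 0.0]]
wrist_force: [-0.1, 0.8, -0.3]
finger_gap: 0.0869
```

```bash
python3 - <<'E'
from h import *
p=shot("wrist");s=r.observe();print(s["position"],s["finger_gap"])
print(fitc(p,.604,.037,.122,.031,win=.008,fn="f17.png",vmax=205))
see(p,"press_disc",.122);see(p,"platen",.098)
for c in["scene","top"]:
    p=shot(c,c+"_end.png")
    for n in ["press_disc","plate_centre","small_disc","beaker","vial","tongs"]:
        print(c,n,[(round(x["conf"],2),np.round(w(p,x["position"]),4)) for x in r.spot_point(n,p)[:3]])
    if c=="scene": cv2.imwrite("pics/s5.png",cv2.resize(p["pixels"][150:280,180:360],None,fx=4,fy=4,interpolation=cv2.INTER_CUBIC))
E
```

```text
[ 0.60422027 -0.01120866  0.25688748] 0.08709919964580908
[24.1588  0.604   0.037 ]
press_disc [] [(0.86, array([0.602 , 0.0362, 0.1154]))]
platen [] []
scene press_disc [(0.64, array([0.6092, 0.036 , 0.1164]))]
scene plate_centre []
scene small_disc [(0.5, array([ 0.4569, -0.3403,  0.0265])), (0.21, array([ 0.4931, -0.3391,  0.0019]))]
scene beaker [(0.55, array([0.7573, 0.1589, 0.0045]))]
scene vial [(0.46, array([ 0.7254, -0.1567,  0.0009]))]
scene tongs [(0.7, array([0.6701, 0.3617, 0.0034])), (0.61, array([0.2672, 0.514 , 0.0022])), (0.45, array([0.5694, 0.5727, 0.0031]))]
top press_disc [(0.55, array([0.6059, 0.0364, 0.1123])), (0.16, array([ 0.7542,  0.151 , -0.0011]))]
top plate_centre [(0.72, array([0.6058, 0.0367, 0.1131])), (0.7, array([0.6045, 0.0345, 0.0898]))]
top small_disc [(0.63, array([ 0.4531, -0.3407,  0.0286]))]
top beaker [(0.91, array([ 0.7539,  0.1521, -0.0042]))]
top vial []
top tongs [(0.85, array([ 0.2632,  0.5121, -0.0041])), (0.68, array([ 0.5651,  0.5723, -0.0036])), (0.65, array([6.669e-01, 3.591e-01, 4.000e-04]))]
```

View pics/f17.png

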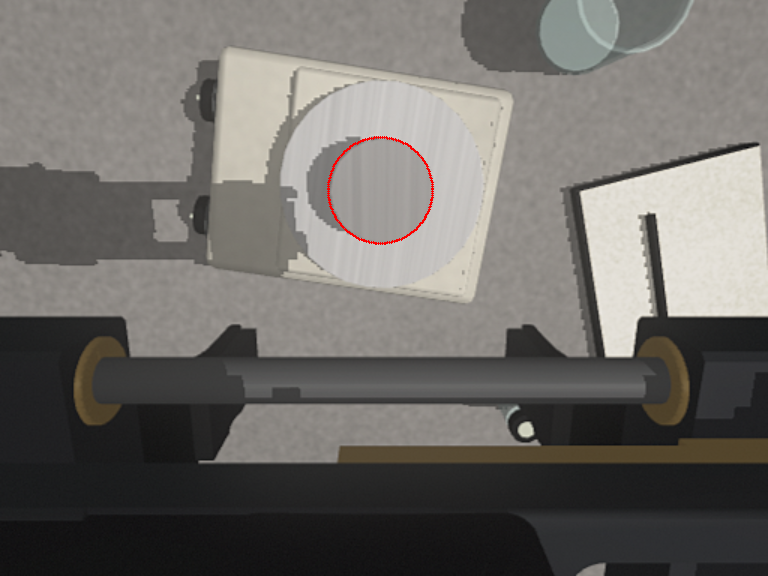

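View pics/s5.png

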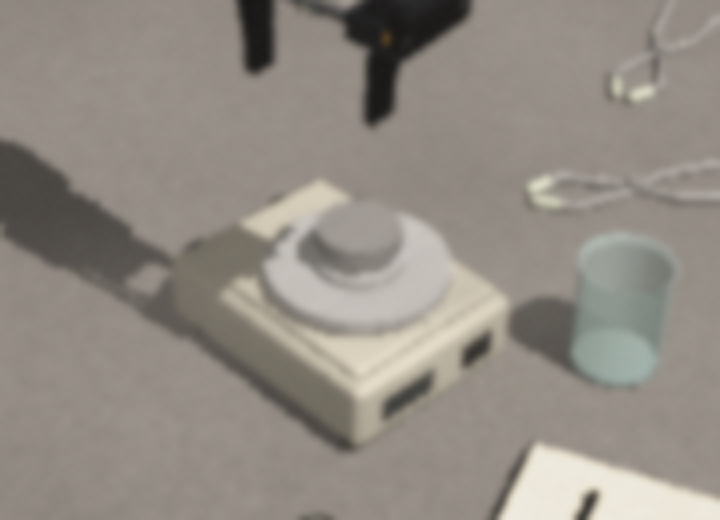

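The pressing disc lies flat and concentric on the stack (381,190 in the enlarged wrist view; plate about 383,183 before perspective). Its measured centre is (0.604, 0.037), and the bystanders haven't moved. I'll hand it in.

```bash
python3 - <<'E'
from h import *
print(r.sign_off())
E
```

```text
the job is handed in; nothing more can be done
None
```

The stack is built and I handed the job in at about 31 s of the 72 s limit; no verdict was reported.

**What I did**
- I laid the platen on the hotplate's plate, then the plastic disc on the platen.
- I lifted the pressing disc out of the rack by its faces, stood it on the bench and tipped it flat there. I then picked it up again by the rim and lowered it onto the plastic disc. Contact showed about 7 N at the wrist, against the 40 N limit.

**Last checks**
- **Centring:** Wrist-camera fits put the plate, platen, plastic disc and pressing disc within about 2 mm of each other, near (0.604, 0.037). Once the pressing disc was down, the platen and plastic disc were mostly hidden, so their positions come from the views before it.
- **Flatness and clearance:** The scene view shows the pressing disc flat on the stack, with the open gripper well clear above it.
- **Bystanders:** The small disc, beaker and tongs read within about 4 mm of their starting positions, which is within the networks' error. The vial did too, but only in the scene camera.

**Checks that disagreed or missed**
- The scene camera put the pressing disc about 5 mm farther out in x than the wrist and about 3 mm farther than the top camera, in line with its offset from the start.
- One early top-camera circle fit of the plate was unusable, because the arm was in the way.
- The final pictures missed a few detections: the vial in the top view, and the platen in the wrist view.

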